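# Move rinsed printing plates over the rail stops to the drying rails

### The arm

A 6-joint arm with a two-finger parallel gripper is mounted at the origin on the work surface. World frame = base frame: x ahead of the robot, y to its left, z up, the work surface at z = 0. Lengths are in mm, angles in rad, forces in N, time in s.
With the tool pointing down it reaches from about 350 to 1000 mm from the base axis. Payload 7.1 kg.
Tool frame: the origin (TCP) lies midway between the tips of the shut fingers; the grasp point (between the pads) lies r.grasp_offset behind it (r.grasp_offset is the distance from the TCP to the grasp point, in mm); y points along the fingers, z is the direction in which the jaws open and shut, and the axes are right-handed (so a half turn about y gives the same grasp; the last joint's range is limited). The gripper opens to 85 mm and grips with 20 to 120 N. Pads are 22 mm wide; open, the fingers measure 114 mm over their backs; the gripper's body (76 mm by 85 mm) begins 54 mm behind the grasp point. The pads swing forward as they close: fully open they stand 13 mm farther back than shut.
Start: joints at [-0.019, 0.423, 1.63, -0, 1.089, -0.019], TCP at [624.984, 0.026, 231.319] pointing down, gripper open.
Joint ranges: [-3, 3], [-0.9, 2.11], [0.09, 2.58], [-1.31, 4.45], [0.11, 2.69], [-2.54, 2.54]. Speed limits (rad/s): [2.39, 2.39, 3.01, 3.14, 3.14, 3.14].

### API

Orientations are given as [roll, pitch, yaw] about the fixed x, y, z axes, in that order (R = Rz(yaw) Ry(pitch) Rx(roll)).
In Python, from cell import r gives the robot as it stands. The module is installed in compiled form; this text tells all that it offers.
- The arm moves only by the tool play_rows, never from a script. Its argument "increments" is a list of rows, each an object with "travel": the shift along the tool's x, y, z each as a share of 500 mm, from -1 to 1, a list of three; "twist": the turn, a rotation vector about the tool's x, y, z each as a share of 180 degrees, from -1 to 1, a list of three; "jaw": the opening, from 0 (shut) to 1 (fully open). A call has 1 to 5 rows; each row is the pose to reach, as a shift and turn from the pose commanded when the call began, along the tool's axes at that moment, turning the shorter way round; what a row does not reach only later rows make up. A row lasts 1/12 s, in which the tool goes at most 41.7 mm and 7.16 degrees, less where a joint would pass 70% of its speed; a pose out of reach is approached as far as the arm can. A call with a number of a shift or a turn outside -1 to 1 is refused whole. A call with a gripper value outside its range is refused whole. The fingers move at their own pace and stop on an object; the grip force is fixed at half the most. Time passes only in rows, so rows that repeat a pose let the fingers close. It gives the time, the measured TCP pose, the force and the opening at its end, in the units of the state.
- r.observe(): the state, without advancing time (a new reading comes with each control period).
- r.get_image(name): name is "scene" or "side" or "wrist"; returns (picture, depth): 420x560x3 uint8, red, green, blue; 420x560 float32, mm along the optical axis (not along the pixel's ray), 0 where there is no reading.
- r.camera_params(name): a dict with "fx", "fy", "cx", "cy" (pixels), "rvec" (rotation vector, rad) and "tvec" (3), from world to camera coordinates, as OpenCV has them. Camera axes: x right, y down, z forward; pixel columns grow to the right and rows downward; lengths in mm; the calibration is good to about 2 mm. The wrist camera is an equidistant fisheye: a pixel r from the principal point sees the ray r / f radians off the axis. A picture is of the moment at which its call begins: read the wrist's pose just before it. camera_params takes no time and is no camera call; for the wrist camera it gives the pose at the moment of the call.
- r.hand_in(): hands the job in, once; it reports no verdict.
The state is a dict: "clock": time; "joint_positions": joint angles; "joint_velocities": joint speeds; "effort": joint torques, N m; "position": TCP position; "ee_rot": TCP orientation; "ft_force": force on the tool from outside, world axes, zero at the start; "wrist_torque": the same for the moment, N m; "gripper_width": finger opening in mm.
Only numpy, scipy, OpenCV 4.12 (cv2) and the standard library are available. Lean on these libraries where they do the work, as an engineer would, in place of code of your own. Each camera call takes 0.05 s, during which the arm holds its last target.

### The job

Two rinsed printing plates have to go from the rinse rail to the drying rails: hang the round plate on the low drying rail and the long rectangular plate on the high drying rail, each lifted over the upturned end stops and left hanging still, inside the stop. Leave the wide plate hanging on the rinse rail. Do not drop a plate, and do not knock or shift the cup, the glue bottle or the brush pot.

Things in the scene. Friction and masses are not known exactly. Their poses are not given: they have to be found in the camera images.
- round_plate_grip (a point): Round metal plate, diameter 80. Hangs by a closed steel eye, with a wooden grip block on top; plate 5 thick, square across the rail. This point: centre of the grip block, 24 along own x (across the rail), 20 along own y (along the rail), 39 tall (top 18 above, foot 20 below this point). Own z up. Plate's lowest edge 155 below this point.
- round_plate_eye (a point): Point in the round plate's eye where the rail's axis lies when hung: 28 below the grip block's centre, same axes. Eye: upright closed strap frame, outside 34 wide, 14 deep along the rail. Opening 26 wide, from an inverted-V roof (apex 6 above this point, falling 30 degrees each side, self-centring on the rail) down to 41 below this point.
- long_plate_grip (a point): Long upright metal plate, 70 wide, 100 tall, too long for the low rail. Hangs by a closed steel eye, with a wooden grip block on top; plate 5 thick, square across the rail. This point: centre of the grip block, 24 along own x (across the rail), 20 along own y (along the rail), 39 tall (top 18 above, foot 20 below this point). Own z up. Plate's lowest edge 175 below this point.
- long_plate_eye (a point): Point in the long plate's eye where the rail's axis lies when hung: 28 below the grip block's centre, same axes. Eye: upright closed strap frame, outside 34 wide, 14 deep along the rail. Opening 26 wide, from an inverted-V roof (apex 6 above this point, falling 30 degrees each side, self-centring on the rail) down to 41 below this point.
- wide_plate_grip (a point): Wide metal plate, 104 x 45, always nearest the post; stays. Hangs by a closed steel eye, with a wooden grip block on top; plate 5 thick, square across the rail. This point: centre of the grip block, 24 along own x (across the rail), 20 along own y (along the rail), 39 tall (top 18 above, foot 20 below this point). Own z up. Plate's lowest edge 120 below this point.
- wide_plate_eye (a point): Point in the wide plate's eye where the rail's axis lies when hung: 28 below the grip block's centre, same axes. Eye: upright closed strap frame, outside 34 wide, 14 deep along the rail. Opening 26 wide, from an inverted-V roof (apex 6 above this point, falling 30 degrees each side, self-centring on the rail) down to 41 below this point.
- rinse_rail_axis (a point): Rinse rail, on the robot's left (+y), all three plates on it; round and long nearest the stop, in either order. Fixed steel bar, diameter 10, along own y. This point: mid-bar, on its axis, 185 above the bench; z up. Free end, 120 to own -y, turns up as end stop: diameter 10, tip 20 above the axis. Post (diameter 16, base 100 x 70 x 12) 120 to own +y. Plates pass only over the stop.
- high_rail_axis (a point): High drying rail, empty, at the right (-y), free end towards the rinse rail. Fixed steel bar, diameter 10, along own y. This point: mid-bar, on its axis, 205 above the bench; z up. Free end, 80 to own +y, turns up as end stop: diameter 10, tip 20 above the axis. Post (diameter 16, base 100 x 70 x 12) 80 to own -y. Plates pass only over the stop.
- low_rail_axis (a point): Low drying rail, empty, at the right (-y) beside the high one (either may be nearer), free end towards the rinse rail. Fixed steel bar, diameter 10, along own y. This point: mid-bar, on its axis, 145 above the bench; z up. Free end, 80 to own +y, turns up as end stop: diameter 10, tip 20 above the axis. Post (diameter 16, base 100 x 70 x 12) 80 to own -y. Plates pass only over the stop.
- round_plate: The round plate's hanger as a whole; its origin and axes are those of round_plate_eye. About 0.16 kg.
- long_plate: The long plate's hanger as a whole; its origin and axes are those of long_plate_eye. About 0.18 kg.
- wide_plate: The wide plate's hanger as a whole; its origin and axes are those of wide_plate_eye. About 0.16 kg.
- cup: White mug, loose, standing in the gap between the rinse rail and the drying rails: diameter 68, 80 tall, a handle on its own +y side. Origin at the centre of its underside.
- glue_bottle: White closed bottle with a black cap, loose, diameter 70, 150 tall, standing beyond the gap, on the far side from the robot. Origin at the centre of its underside.
- brush_pot: Brown pot with three brushes, loose, one piece: pot diameter 68, 85 tall, brushes up to 170 high and leaning within the pot's width; stands on the robot's side of the gap. Origin at the centre of its underside.
There are look-alikes about, which are no part of the job. What is shaped like the long_plate but turquoise is not meant. Leave any pink look-alike of the round_plate alone.

How it is judged (in metres and radians):
At the end, for the whole second after the job is handed in: Round plate on the low rail, long plate on the high rail, wide plate still on the rinse rail: each eye point within 8 mm sideways and 5 mm in height of its rail's axis, at least 10 mm inside both rail ends, within 0.2 rad of upright, slower than 0.05 m/s (x of round_plate_eye in the frame of low_rail_axis between -0.008 and 0.008 m and y of round_plate_eye in the frame of low_rail_axis between -0.07 and 0.07 m and z of round_plate_eye in the frame of low_rail_axis between -0.005 and 0.005 m and angle between each of round_plate_eye, long_plate_eye, wide_plate_eye's own z axis and vertical below 0.2 rad and linear speed of each of round_plate, long_plate, wide_plate below 0.05 m/s and x of long_plate_eye in the frame of high_rail_axis between -0.008 and 0.008 m and y of long_plate_eye in the frame of high_rail_axis between -0.07 and 0.07 m and z of long_plate_eye in the frame of high_rail_axis between -0.005 and 0.005 m and x of wide_plate_eye in the frame of rinse_rail_axis between -0.008 and 0.008 m and y of wide_plate_eye in the frame of rinse_rail_axis between -0.11 and 0.11 m and z of wide_plate_eye in the frame of rinse_rail_axis between -0.005 and 0.005 m); the robot touches nothing.
It fails at once if the cup is shifted more than 25 mm or tipped (distance of cup from where it was at the start of the episode above 0.025 m or angle between cup's own z axis and vertical above 0.3 rad).
It fails at once if the glue bottle is shifted more than 25 mm or tipped (distance of glue_bottle from where it was at the start of the episode above 0.025 m or angle between glue_bottle's own z axis and vertical above 0.3 rad).
It fails at once if the brush pot is shifted more than 25 mm or tipped (distance of brush_pot from where it was at the start of the episode above 0.025 m or angle between brush_pot's own z axis and vertical above 0.3 rad).
It fails at once if a plate is dropped (height (world z) of any of round_plate, long_plate, wide_plate below 0.12 m).
It also fails if it takes over 67 s, if anything falls off the work surface, if the arm or the gripper's body presses on something with over 40 N, if the wrist force passes 120 N, or if a joint passes its speed limit or range.

## Working session

There is one attempt and no reset: what is moved stays moved. The work goes in short steps, Python scripts to look and compute and a tool call to move; the robot and the scene stay as the last step left them, time stands still between calls to the robot, and variables do not carry over. Pictures are saved under pics/ and viewed, and the job is handed in when it is done.

Besides the shell and the picture viewer there is one more tool, called after "Emit:" in YAML: its name, and indented under it one key for each argument. play_rows: Moves the arm, as the interface text tells. Its arguments: {"type":"object","properties":{"increments":{"type":"array"}},"required":["increments"]}

```bash
mkdir -p pics; cat > h.py <<'E'
import numpy as np, cv2
from cell import r
def snap(n,out):
    P=r.camera_params(n); im,d=r.get_image(n)
    cv2.imwrite(f'pics/{out}.png',cv2.cvtColor(im,cv2.COLOR_RGB2BGR)); np.savez(f'pics/{out}.npz',im=im,d=d,**{k:np.array(v) for k,v in P.items()})
    return im,d
def load(out): return np.load(f'pics/{out}.npz')
def w(out,u,v,dd=None):
    z=load(out); d=z['d'][int(v),int(u)] if dd is None else dd
    R=cv2.Rodrigues(z['rvec'])[0]
    p=np.array([(u-z['cx'])/z['fx']*d,(v-z['cy'])/z['fy']*d,d])
    return R.T@(p-z['tvec'].ravel())
def cloud(out):
    z=load(out); d=z['d']; v,u=np.mgrid[:d.shape[0],:d.shape[1]]
    p=np.stack([(u-z['cx'])/z['fx']*d,(v-z['cy'])/z['fy']*d,d],-1)
    R=cv2.Rodrigues(z['rvec'])[0]
    q=(p-z['tvec'].ravel())@R; q[d==0]=np.nan
    return q
E
python3 - <<'E'
from h import *
print(r.observe(), r.grasp_offset)
for n in ['scene','side','wrist']:
    snap(n,n+'0'); print(n,r.camera_params(n))
E
```

```text
{'clock': 0.0, 'joint_positions': array([-1.89954827e-02,  4.23883988e-01,  1.63070113e+00, -2.64867735e-05,
        1.08861452e+00, -1.90414447e-02]), 'joint_velocities': array([ 0.00020013, -0.00114653,  0.0007494 , -0.00092392, -0.00065092,
        0.0004152 ]), 'effort': array([ 6.87376578e-04, -5.57382560e+01, -2.81743366e+01,  7.52266601e-05,
        7.21184188e-03,  1.02962622e-05]), 'position': array([6.24439035e+02, 3.21347111e-02, 2.30514389e+02]), 'ee_rot': array([-1.57240346e+00,  7.15439956e-06, -1.57073807e+00]), 'ft_force': array([-0.22016697, -0.68257373,  0.55005953]), 'wrist_torque': array([ 0.02338027, -0.04847589, -0.02675148]), 'gripper_width': 85.23190485893038} 18.700000000000003
scene {'fx': 473.00396852368027, 'fy': 473.00396852368027, 'cx': 279.15151126247497, 'cy': 211.8259775127999, 'rvec': array([ 1.74889582,  2.11741612, -0.59821566]), 'tvec': array([  73.65686367, -428.69386766, 1274.66284375])}
side {'fx': 489.2210764518292, 'fy': 489.2210764518292, 'cx': 273.20226808416385, 'cy': 211.24373745334614, 'rvec': array([ 2.34573249, -0.70042147,  0.26012299]), 'tvec': array([-441.39946239,  357.92161599,  906.03712351])}
wrist {'fx': 325.19226210127806, 'fy': 325.19226210127806, 'cx': 275.93360892621996, 'cy': 212.2370802515887, 'rvec': array([-2.88120819e+00, -9.39854831e-04,  2.72592387e-03]), 'tvec': array([-623.93390842,  -33.32334081,  379.85976541])}
```

View pics/scene0.png

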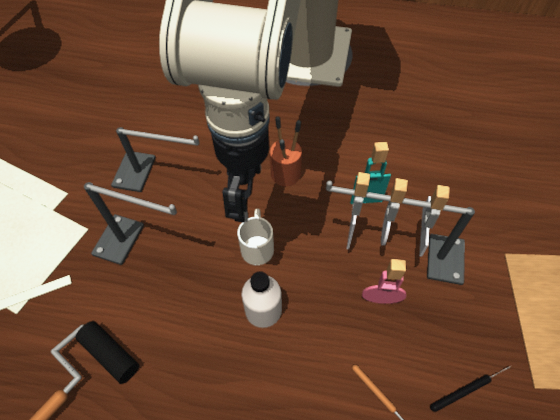

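View pics/side0.png

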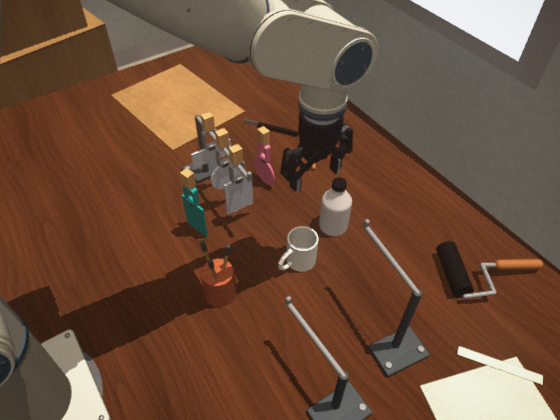

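View pics/wrist0.png

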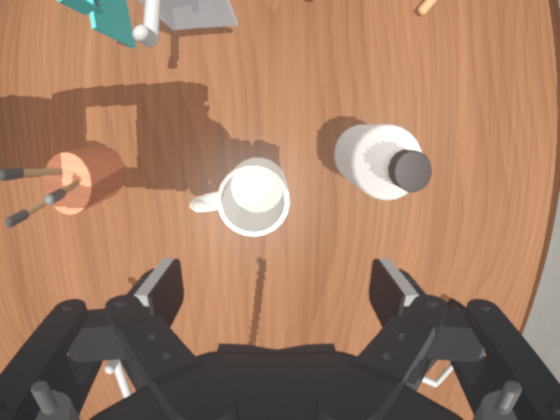

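```bash
python3 - <<'E'
from h import *
a=cv2.imread('pics/side0.png')[100:250,160:300]; cv2.imwrite('pics/c1.png',cv2.resize(a,None,fx=4,fy=4,interpolation=2))
a=cv2.imread('pics/scene0.png')[130:310,310:490]; cv2.imwrite('pics/c2.png',cv2.resize(a,(720,720)[:2],interpolation=2)[:600])
for n in ['scene0','side0']:
    z=load(n);R=cv2.Rodrigues(z['rvec'])[0];print(n,-R.T@z['tvec'].ravel())
E
```

```text
scene0 [1015.97836785  135.66046914  873.70093518]
side0 [ 193.64377875 -509.4194308   920.23832144]
```

View pics/c1.png

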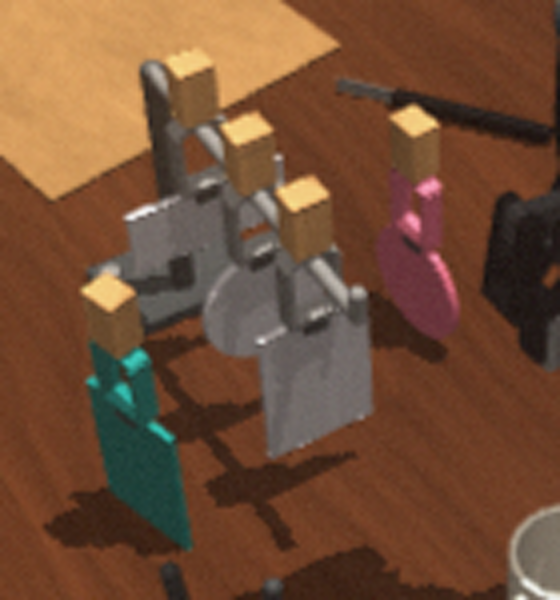

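View pics/c2.png

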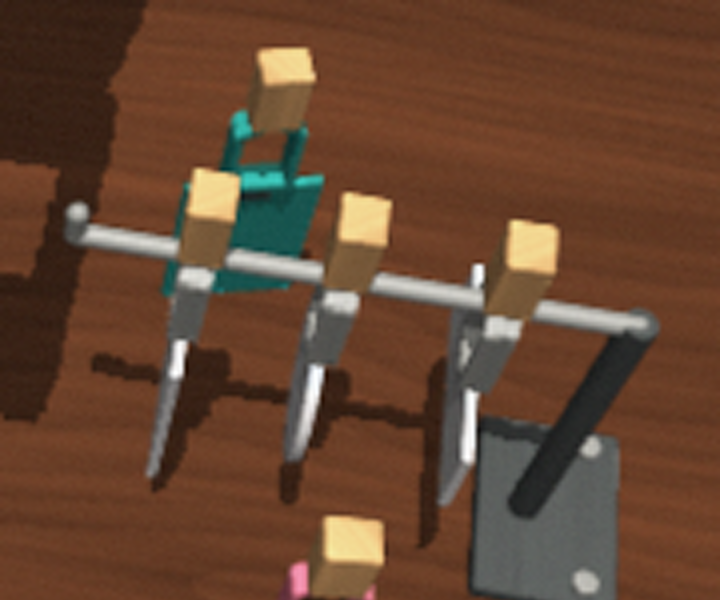

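```bash
python3 - <<'E'
from h import *
np.set_printoptions(precision=1,suppress=True)
for n in ['scene0','side0']:
    q=cloud(n); im=load(n)['im'].astype(int)
    wood=(im[...,0]>190)&(im[...,0]-im[...,2]>60)
    m=wood&(q[...,2]>60)
    k,l,s,c=cv2.connectedComponentsWithStats(m.astype(np.uint8))
    for i in range(1,k):
        if s[i,4]<30: continue
        p=q[l==i]; zt=p[:,2].max(); t=p[p[:,2]>np.percentile(p[:,2],90)-5]
        print(n,c[i],s[i,4],'min',p.min(0),'max',p.max(0),'top',np.median(t,0))
    # tall points by height: rails
    for nm,(x0,x1,y0,y1),zz in [('rinse',(300,900,80,600),185),('high',(200,900,-600,-80),205),('low',(200,900,-600,-80),145)]:
        m=(q[...,0]>x0)&(q[...,0]<x1)&(q[...,1]>y0)&(q[...,1]<y1)&(abs(q[...,2]-zz-2)<5)&(abs(im[...,0]-im[...,2])<25)&(im[...,0]>80)
        k,l,s,c=cv2.connectedComponentsWithStats(m.astype(np.uint8),connectivity=8)
        for i in range(1,k):
            if s[i,4]<60: continue
            p=q[l==i]; print(n,nm,c[i],s[i,4],'min',p.min(0),'max',p.max(0),'med',np.median(p,0))
E
```

```text
scene0 [272.5 147.8] 30 min [388.4 -13.3  83.5] max [417.7  -6.1  88.2] top [401.6  -9.5  85.3]
scene0 [381.2 146. ] 110 min [433.5 192.9 189.5] max [458.5 217.3 196.2] top [445.2 204.4 192.9]
scene0 [291.2 156.3] 157 min [399.1  16.3  81.5] max [437.1  50.6  89.5] top [415.   33.4  85.8]
scene0 [363.1 178.2] 134 min [537.7 167.7 228.1] max [562.4 186.6 234.4] top [550.2 177.2 231.1]
scene0 [400.7 184.3] 138 min [538.8 229.5 226.7] max [562.  248.4 233.8] top [551.8 238.6 231. ]
scene0 [442.5 191.2] 140 min [539.5 296.6 228.3] max [563.2 315.1 234. ] top [552.  305.7 230.9]
scene0 [398.  264.6] 160 min [657.6 241.8 169.6] max [677.4 265.1 176.4] top [667.9 253.3 173.2]
scene0 [384.5 274.3] 30 min [660.9 236.9 123.6] max [674.  242.3 131.7] top [668.1 240.1 129.1]
scene0 rinse [341.8 190. ] 134 min [545.3 120.7 182.2] max [554.8 167.1 191.8] med [552.  146.4 188.7]
scene0 rinse [378.  195.9] 130 min [545.1 188.2 182.8] max [555.9 229.1 191.7] med [552.4 208.8 189.1]
scene0 rinse [416.8 202.5] 148 min [547.6 250.4 182.3] max [558.1 297.5 191.8] med [553.3 274.5 188.7]
scene0 rinse [459
[... 689 characters left out ...]
de0 [186.6 172.5] 69 min [433.1 190.7 189.9] max [454.1 216.3 194.8] top [443.6 204.3 192.6]
side0 [217.7 264.2] 87 min [401.6  18.2  81.2] max [428.8  47.6  88.3] top [412.5  34.9  84.8]
side0 [222.7 282.1] 38 min [384.5 -13.3  80.8] max [420.7  -5.2  86.5] top [401.1  -9.3  84.9]
side0 rinse [222.8 150.4] 60 min [533.7 207.  182.3] max [554.4 247.1 191.3] med [545.2 228.5 187.8]
side0 rinse [238.9 168.9] 93 min [531.2 127.4 182.2] max [552.2 184.8 191.9] med [544.7 158.2 188. ]
side0 high [393.5 262.3] 417 min [ 628.1 -286.6  202.8] max [ 656. -123.  212.] med [ 641.5 -213.3  208.9]
side0 low [318.1 342.5] 491 min [ 455.9 -315.3  142.9] max [ 467.9 -151.8  152. ] med [ 460.6 -241.5  148.9]
```

```bash
python3 - <<'E'
from h import *
np.set_printoptions(precision=2,suppress=True)
for nm,(x0,x1,y0,y1),zz in [('rinse',(530,570,125,360),185),('high',(600,700,-300,-110),205),('low',(430,500,-330,-130),145)]:
  for n in ['scene0','side0']:
    q=cloud(n); im=load(n)['im'].astype(int)
    m=(q[...,0]>x0)&(q[...,0]<x1)&(q[...,1]>y0)&(q[...,1]<y1)&(abs(q[...,2]-zz-1)<6)&(abs(im[...,0]-im[...,2])<25)&(im[...,0]>80)
    p=q[m]
    # fit cylinder axis x=a+b*y radius5 at z=zz+dz
    from scipy.optimize import least_squares
    ym=p[:,1].mean()
    f=lambda t: np.hypot((p[:,0]-t[0]-t[1]*(p[:,1]-ym))/np.hypot(1,t[1]),p[:,2]-t[2])-5
    s=least_squares(f,[p[:,0].mean(),0,zz],loss='soft_l1')
    print(nm,n,'y',ym,s.x,'y range',p[:,1].min(),p[:,1].max())
    # stop tip points
    t=(q[...,0]>x0)&(q[...,0]<x1)&(q[...,1]>-400)&(q[...,2]>zz+12)&(q[...,2]<zz+22)&(abs(im[...,0]-im[...,2])<25)
    if t.any(): print('  above pts',np.median(q[t],0),q[t].min(0),q[t].max(0))
E
```

```text
rinse scene0 y 244.28732298308378 [557.5    0.01 188.88] y range 125.82947932760294 359.99261940754803
  above pts [551.09 123.33 203.43] [545.96 118.99 197.62] [559.86 187.22 206.68]
rinse side0 y 223.2195194585951 [542.28   0.01 187.86] y range 127.39852934711803 359.843008063143
  above pts [547.17 121.23 201.83] [543.62 117.18 197.  ] [551.85 124.4  204.86]
high scene0 y -205.23122363930688 [644.82   0.13 205.71] y range -287.184141584388 -120.92663992712431
  above pts [ 658.46 -120.12  223.78] [ 653.2  -125.75  217.57] [ 661.86 -115.76  226.95]
high side0 y -211.05949619618872 [643.73   0.14 204.89] y range -286.56089621781007 -123.01126852674908
  above pts [ 653.38 -122.8   222.42] [ 650.32 -126.77  217.35] [ 657.05 -118.76  224.94]
low scene0 y -231.39334079730176 [462.15   0.   145.95] y range -314.5822563836571 -145.79506054215761
  above pts [ 466.01 -147.55  162.5 ] [ 461.77 -151.82  157.21] [ 468.01 -144.12  166.71]
low side0 y -239.10044059352967 [462.18   0.   144.88] y range -315.25867761802016 -151.81775797808572
  above pts [ 460.85 -150.48  161.91] [ 457.57 -153.91  157.76] [ 465.61 -145.83  166.75]
```

Emit:
play_rows:
  increments:
    - {"travel": [-0.03,-0.03,-0.012],"twist": [0,0,0],"jaw": 1}
    - {"travel": [-0.09,-0.08,-0.04],"twist": [0,0,0],"jaw": 1}
    - {"travel": [-0.16,-0.12,-0.07],"twist": [0,0,0],"jaw": 1}
    - {"travel": [-0.23,-0.12,-0.1],"twist": [0,0,0],"jaw": 1}
    - {"travel": [-0.3,-0.12,-0.127],"twist": [0,0,0],"jaw": 1}

```text
clock: 0.57
position: [560.9, 152.1, 293.9]
ee_rot: [-1.567, 0.001, -1.572]
ft_force: [1.2, 0.8, -0.7]
gripper_width: 85.4
```

Emit:
play_rows:
  increments:
    - {"travel": [-0.035,0,-0.015],"twist": [0,0,0],"jaw": 1}
    - {"travel": [-0.054,0,-0.024],"twist": [0,0,0],"jaw": 1}
    - {"travel": [-0.054,0,-0.024],"twist": [0,0,0],"jaw": 1}
    - {"travel": [-0.054,0,-0.024],"twist": [0,0,0],"jaw": 1}

```text
clock: 0.9
position: [549.4, 177.1, 291.7]
ee_rot: [-1.57, -0.0, -1.57]
ft_force: [-0.1, 0.3, -0.6]
gripper_width: 85.6
```

```bash
python3 - <<'E'
from h import *
s=r.observe(); print(s['clock'],s['position'],s['ee_rot'],s['ft_force'])
snap('wrist','w1')
E
```

```text
0.9 [549.4400308  177.1189599  291.67139868] [-1.57038639e+00 -3.37312477e-04 -1.56964503e+00] [-0.06887708  0.28527441 -0.59527131]
```

View pics/w1.png

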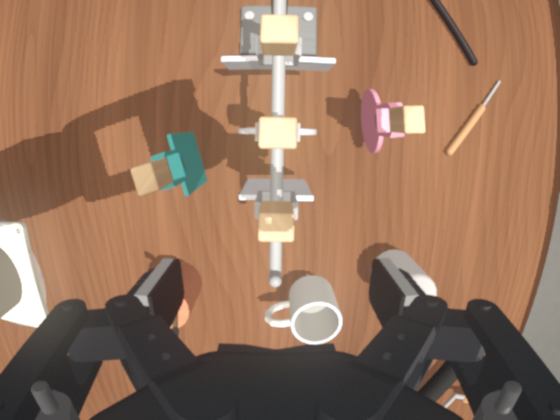

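Emit:
play_rows:
  increments:
    - {"travel": [0,0.03,0],"twist": [0,0,0],"jaw": 1}
    - {"travel": [0,0.08,0],"twist": [0,0,0],"jaw": 1}
    - {"travel": [0,0.13,0],"twist": [0,0,0],"jaw": 1}
    - {"travel": [0,0.165,0],"twist": [0,0,0],"jaw": 1}
    - {"travel": [0,0.184,0],"twist": [0,0,0],"jaw": 1}

```text
clock: 1.37
position: [548.8, 175.1, 196.8]
ee_rot: [-1.574, -0.001, -1.573]
ft_force: [-0.7, -0.1, 0.0]
gripper_width: 85.4
```

Emit:
play_rows:
  increments:
    - {"travel": [0,0,0],"twist": [0,0,0],"jaw": 0.4}
    - {"travel": [0,0,0],"twist": [0,0,0],"jaw": 0.35}
    - {"travel": [0,0,0],"twist": [0,0,0],"jaw": 0.2}
    - {"travel": [0,0,0],"twist": [0,0,0],"jaw": 0}
    - {"travel": [0,0,0],"twist": [0,0,0],"jaw": 0}

```text
clock: 1.78
position: [550.2, 177.1, 200.5]
ee_rot: [-1.569, 0.001, -1.571]
ft_force: [-0.7, -1.3, 1.7]
gripper_width: 25.5
```

Emit:
play_rows:
  increments:
    - {"travel": [0,0,0],"twist": [0,0,0],"jaw": 0}
    - {"travel": [0,0,0],"twist": [0,0,0],"jaw": 0}
    - {"travel": [0,0,0],"twist": [0,0,0],"jaw": 0}

```text
clock: 2.03
position: [549.6, 177.1, 200.7]
ee_rot: [-1.57, 0.0, -1.571]
ft_force: [-2.2, -1.8, 4.6]
gripper_width: 23.3
```

```bash
python3 - <<'E'
from h import *
snap('side','s1')
a=cv2.imread('pics/s1.png')[80:260,150:370]; cv2.imwrite('pics/s1c.png',cv2.resize(a,None,fx=3,fy=3,interpolation=2))
E
```

```text
(no output)
```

View pics/s1c.png

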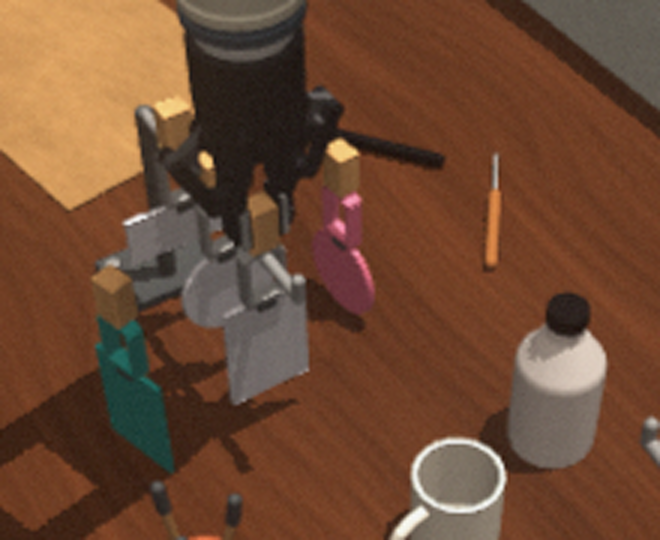

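Emit:
play_rows:
  increments:
    - {"travel": [0,-0.008,0],"twist": [0,0,0],"jaw": 0}
    - {"travel": [0,-0.022,0],"twist": [0,0,0],"jaw": 0}
    - {"travel": [0,-0.038,0],"twist": [0,0,0],"jaw": 0}
    - {"travel": [0,-0.05,0],"twist": [0,0,0],"jaw": 0}
    - {"travel": [0,-0.054,0],"twist": [0,0,0],"jaw": 0}

```text
clock: 2.5
position: [550.2, 177.3, 228.0]
ee_rot: [-1.569, 0.001, -1.571]
ft_force: [0.8, -0.3, -0.6]
gripper_width: 23.2
```

```bash
python3 - <<'E'
from h import *
snap('side','s2'); print(r.observe()['position'],r.observe()['ft_force'])
a=cv2.imread('pics/s2.png')[80:260,150:370]; cv2.imwrite('pics/s2c.png',cv2.resize(a,None,fx=3,fy=3,interpolation=2))
E
```

```text
[550.19884219 177.2709823  227.84213416] [-0.38006122  0.30325007 -1.66119732]
```

View pics/s2c.png

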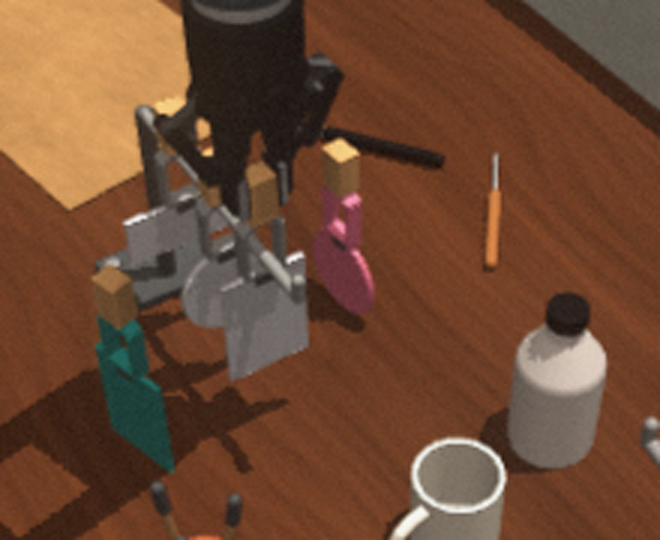

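Emit:
play_rows:
  increments:
    - {"travel": [0.01,0,0],"twist": [0,0,0],"jaw": 0}
    - {"travel": [0.035,0,0],"twist": [0,0,0],"jaw": 0}
    - {"travel": [0.065,0,0],"twist": [0,0,0],"jaw": 0}
    - {"travel": [0.095,0,-0.001],"twist": [0,0,0],"jaw": 0}
    - {"travel": [0.125,0,-0.002],"twist": [0,0,0],"jaw": 0}

```text
clock: 2.97
position: [547.9, 112.9, 225.8]
ee_rot: [-1.572, -0.001, -1.571]
ft_force: [-0.2, -1.0, -1.3]
gripper_width: 22.9
```

Emit:
play_rows:
  increments:
    - {"travel": [0.025,0,0],"twist": [0,0,0],"jaw": 0}
    - {"travel": [0.042,0,0],"twist": [0,0,0],"jaw": 0}
    - {"travel": [0.049,0,0],"twist": [0,0,0],"jaw": 0}

```text
clock: 3.22
position: [548.3, 88.4, 226.1]
ee_rot: [-1.571, -0.0, -1.572]
ft_force: [0.1, 0.4, -1.6]
gripper_width: 23.1
```

```bash
python3 - <<'E'
from h import *
snap('side','s3'); print(r.observe()['position'],r.observe()['ft_force'])
a=cv2.imread('pics/s3.png')[80:260,150:370]; cv2.imwrite('pics/s3c.png',cv2.resize(a,None,fx=3,fy=3,interpolation=2))
E
```

```text
[548.39799882  88.55762988 226.16800194] [ 0.11769408 -0.10403269 -1.78925658]
```

View pics/s3c.png

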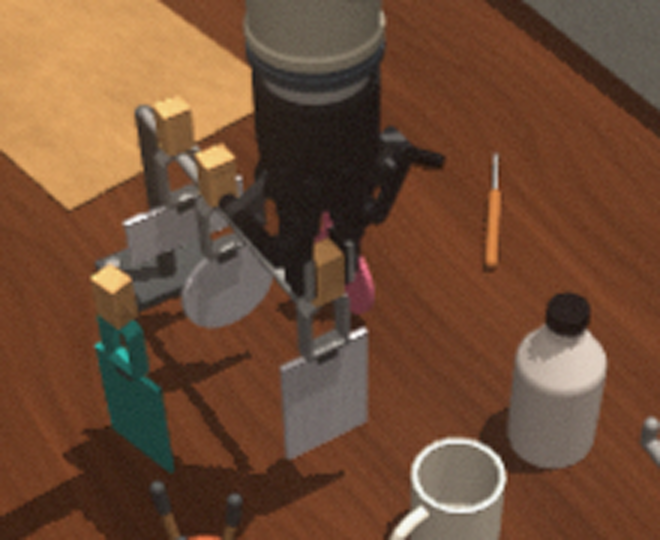

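Emit:
play_rows:
  increments:
    - {"travel": [0,-0.015,0],"twist": [0,0,0],"jaw": 0}
    - {"travel": [0,-0.05,0],"twist": [0,0,0],"jaw": 0}
    - {"travel": [0,-0.1,0],"twist": [0,0,0],"jaw": 0}
    - {"travel": [0,-0.15,0],"twist": [0,0,0],"jaw": 0}
    - {"travel": [0,-0.2,0],"twist": [0,0,0],"jaw": 0}

```text
clock: 3.68
position: [548.3, 90.8, 327.8]
ee_rot: [-1.571, 0.0, -1.57]
ft_force: [1.0, -0.1, -1.4]
gripper_width: 22.9
```

Emit:
play_rows:
  increments:
    - {"travel": [0,-0.045,0],"twist": [0,0,0],"jaw": 0}
    - {"travel": [0,-0.08,0],"twist": [0,0,0],"jaw": 0}
    - {"travel": [0,-0.1,0],"twist": [0,0,0],"jaw": 0}
    - {"travel": [0,-0.11,0],"twist": [0,0,0],"jaw": 0}
    - {"travel": [0,-0.11,0],"twist": [0,0,0],"jaw": 0}

```text
clock: 4.1
position: [548.7, 90.5, 382.2]
ee_rot: [-1.569, 0.0, -1.57]
ft_force: [0.0, -0.1, -2.3]
gripper_width: 23.2
```

Emit:
play_rows:
  increments:
    - {"travel": [0.02,0,0.012],"twist": [0,0,0],"jaw": 0}
    - {"travel": [0.06,0,0.038],"twist": [0,0.01,0],"jaw": 0}
    - {"travel": [0.11,0,0.07],"twist": [0,0.02,0],"jaw": 0}
    - {"travel": [0.16,0,0.103],"twist": [0,0.03,0],"jaw": 0}
    - {"travel": [0.21,0,0.135],"twist": [0,0.043,0],"jaw": 0}

```text
clock: 4.52
position: [616.3, -16.7, 379.5]
ee_rot: [-1.573, -0.0, -1.707]
ft_force: [0.9, 0.8, -1.7]
gripper_width: 22.8
```

```bash
python3 - <<'E'
from h import *
s=r.observe();print(s['position'],s['ee_rot'])
print(w('scene0',262,300),w('scene0',262,281),w('scene0',256,250))
R=cv2.Rodrigues(np.zeros(3))[0]
from scipy.spatial.transform import Rotation as Q
T=Q.from_euler('xyz',s['ee_rot']).as_matrix(); print(T.T@(np.array([661,-85,382])-s['position'])/500)
E
```

```text
[616.29778053 -16.69877054 379.49151716] [-1.57336897e+00 -4.69487042e-04 -1.70693366e+00]
[745.5402739   43.0628698  111.96455914] [727.11290808  40.80920075 150.10802643] [633.82079223   5.23263963  65.80014013]
[ 0.12320718 -0.00523468  0.10710343]
```

Emit:
play_rows:
  increments:
    - {"travel": [0.045,0,0.038],"twist": [0,0,0],"jaw": 0}
    - {"travel": [0.08,0,0.07],"twist": [0,0,0],"jaw": 0}
    - {"travel": [0.11,0,0.095],"twist": [0,0,0],"jaw": 0}
    - {"travel": [0.124,0,0.107],"twist": [0,0,0],"jaw": 0}
    - {"travel": [0.124,0,0.107],"twist": [0,0,0],"jaw": 0}

```text
clock: 4.93
position: [660.9, -85.7, 379.2]
ee_rot: [-1.573, -0.0, -1.708]
ft_force: [0.5, 0.3, -1.4]
gripper_width: 23.1
```

Emit:
play_rows:
  increments:
    - {"travel": [0,0.015,0],"twist": [0,0,0],"jaw": 0}
    - {"travel": [0,0.05,0],"twist": [0,0,0],"jaw": 0}
    - {"travel": [0,0.1,0],"twist": [0,0,0],"jaw": 0}
    - {"travel": [0,0.15,0],"twist": [0,0,0],"jaw": 0}
    - {"travel": [0,0.19,0],"twist": [0,0,0],"jaw": 0}

```text
clock: 5.35
position: [659.1, -82.0, 283.9]
ee_rot: [-1.573, 0.0, -1.704]
ft_force: [0.1, -1.1, -2.0]
gripper_width: 23.3
```

Emit:
play_rows:
  increments:
    - {"travel": [0,0.035,0],"twist": [0,0,0],"jaw": 0}
    - {"travel": [0,0.06,0],"twist": [0,0,0],"jaw": 0}
    - {"travel": [0,0.072,0],"twist": [0,0,0],"jaw": 0}
    - {"travel": [0,0.072,0],"twist": [0,0,0],"jaw": 0}

```text
clock: 5.68
position: [659.6, -82.8, 248.7]
ee_rot: [-1.574, 0.0, -1.705]
ft_force: [-0.2, -0.7, -1.4]
gripper_width: 23.1
```

```bash
python3 - <<'E'
from h import *
snap('side','s4'); snap('scene','sc4');print(r.observe()['position'],r.observe()['ft_force'])
a=cv2.imread('pics/s4.png')[140:340,280:500]; cv2.imwrite('pics/s4c.png',cv2.resize(a,None,fx=3,fy=3,interpolation=2))
a=cv2.imread('pics/sc4.png')[120:320,60:280]; cv2.imwrite('pics/sc4c.png',cv2.resize(a,None,fx=3,fy=3,interpolation=2))
E
```

```text
[660.97815071 -83.27755926 251.04557334] [ 0.18794117  0.09069313 -0.7619458 ]
```

View pics/s4c.png

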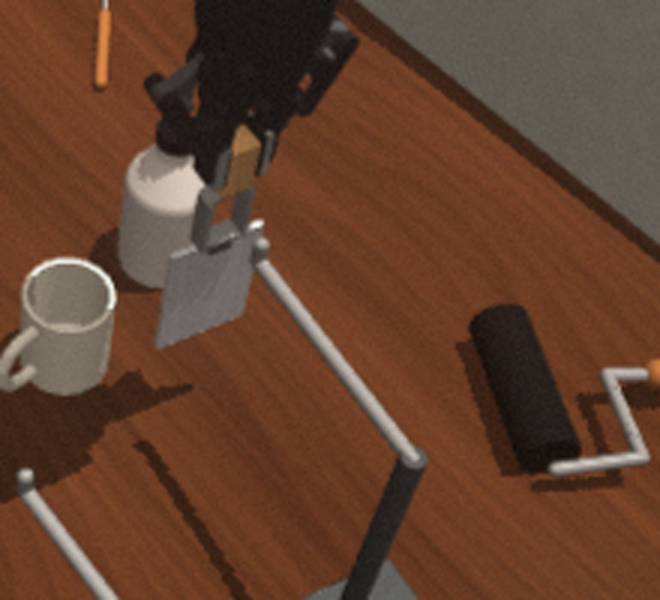

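View pics/sc4c.png

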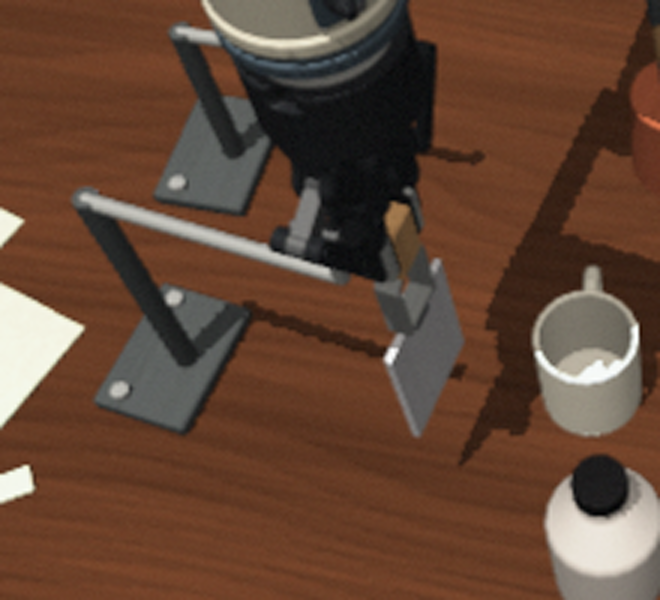

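```bash
python3 - <<'E'
from h import *
np.set_printoptions(precision=3,suppress=True)
for n in ['s4','sc4']:
    q=cloud(n);im=load(n)['im'].astype(int)
    m=(q[...,0]>610)&(q[...,0]<710)&(q[...,1]>-118)&(q[...,1]<-50)&(q[...,2]>75)&(q[...,2]<175)&(abs(im[...,0]-im[...,2])<25)
    p=q[m]; print(len(p),p.min(0),p.max(0))
    c=np.median(p,0); g=p[np.abs(p[:,1]-c[1])<15]; 
    A=np.c_[g[:,0],g[:,2],np.ones(len(g))]; k=np.linalg.lstsq(A,g[:,1],rcond=None)[0]; print('y = a x + b z + c',k,'at 660,248->',k@[660,232,1])
    m=(q[...,0]>630)&(q[...,0]<690)&(q[...,1]>-110)&(q[...,1]<-50)&(im[...,0]>120)&(im[...,0]-im[...,2]>50)&(q[...,2]>200)
    p=q[m];print('block',len(p),p.min(0),p.max(0),np.median(p,0))
E
```

```text
708 [621.924 -90.868  86.562] [690.899 -75.025 174.887]
y = a x + b z + c [-0.144  0.001  9.568] at 660,248-> -84.9456304438038
block 53 [647.654 -94.074 276.309] [669.291 -74.758 284.388] [662.346 -85.93  278.579]
603 [626.896 -90.222  89.345] [695.552 -75.224 174.539]
y = a x + b z + c [-0.148  0.003 16.602] at 660,248-> -80.18014222552696
block 54 [635.676 -80.64  278.942] [668.789 -56.089 586.839] [658.22  -75.876 280.793]
```

Emit:
play_rows:
  increments:
    - {"travel": [0.008,0.006,0.002],"twist": [0,0,0],"jaw": 0}
    - {"travel": [0.03,0.006,0.002],"twist": [0,0,0],"jaw": 0}
    - {"travel": [0.058,0.006,0.002],"twist": [0,0,0],"jaw": 0}
    - {"travel": [0.08,0.006,0.002],"twist": [0,0,0],"jaw": 0}
    - {"travel": [0.09,0.006,0.002],"twist": [0,0,0],"jaw": 0}

```text
clock: 6.2
position: [655.3, -130.9, 247.7]
ee_rot: [-1.57, -0.001, -1.708]
ft_force: [-0.2, -0.3, -1.4]
gripper_width: 22.9
```

```bash
python3 - <<'E'
from h import *
snap('side','s5'); print(r.observe()['position'],r.observe()['ft_force'])
a=cv2.imread('pics/s5.png')[140:340,280:500]; cv2.imwrite('pics/s5c.png',cv2.resize(a,None,fx=3,fy=3,interpolation=2))
E
```

```text
[ 655.23742928 -131.15447136  247.58346626] [ 0.68662348 -0.07805487 -0.31873841]
```

View pics/s5c.png

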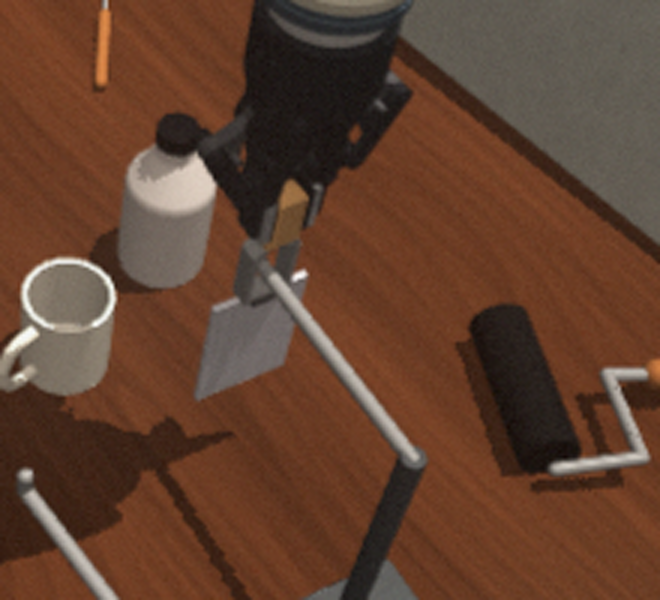

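Rail now passes through the eye, near the eye's middle with no contact force. Continue in.

Emit:
play_rows:
  increments:
    - {"travel": [0.015,0,0],"twist": [0,0,0],"jaw": 0}
    - {"travel": [0.05,0,0],"twist": [0,0,0],"jaw": 0}
    - {"travel": [0.09,0,0],"twist": [0,0,0],"jaw": 0}
    - {"travel": [0.12,0,0],"twist": [0,0,0],"jaw": 0}
    - {"travel": [0.135,0,0],"twist": [0,0,0],"jaw": 0}

```text
clock: 6.67
position: [646.2, -197.2, 247.3]
ee_rot: [-1.571, -0.0, -1.707]
ft_force: [-0.2, 0.2, -0.4]
gripper_width: 23.3
```

Emit:
play_rows:
  increments:
    - {"travel": [0,0,0],"twist": [0,0,0],"jaw": 0}
    - {"travel": [0,0.015,0],"twist": [0,0,0],"jaw": 0}
    - {"travel": [0,0.032,0],"twist": [0,0,0],"jaw": 0}
    - {"travel": [0,0.044,0],"twist": [0,0,0],"jaw": 0}
    - {"travel": [0,0.05,0],"twist": [0,0,0],"jaw": 0}

```text
clock: 7.08
position: [646.2, -194.2, 221.0]
ee_rot: [-1.572, 0.001, -1.705]
ft_force: [-0.2, 0.4, 8.3]
gripper_width: 23.3
```

```bash
python3 - <<'E'
from h import *
snap('side','s6'); print(r.observe()['position'],r.observe()['ft_force'])
a=cv2.imread('pics/s6.png')[140:340,280:500]; cv2.imwrite('pics/s6c.png',cv2.resize(a,None,fx=3,fy=3,interpolation=2))
E
```

```text
[ 646.49680544 -194.34995645  221.18903192] [ 0.2260222  -0.07298688 -1.71080198]
```

View pics/s6c.png

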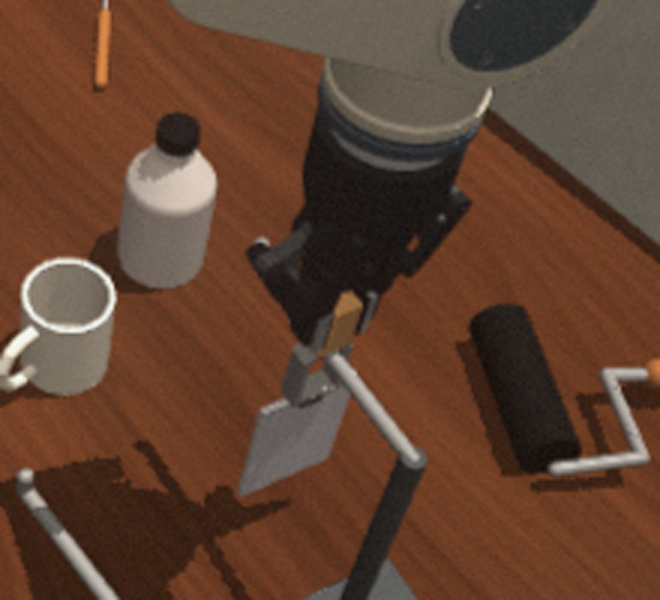

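Emit:
play_rows:
  increments:
    - {"travel": [0,0.002,0],"twist": [0,0,0],"jaw": 0}
    - {"travel": [0,0.002,0],"twist": [0,0,0],"jaw": 0}
    - {"travel": [0,0.002,0],"twist": [0,0,0],"jaw": 0.35}
    - {"travel": [0,0.002,0],"twist": [0,0,0],"jaw": 0.45}
    - {"travel": [0,0.002,0],"twist": [0,0,0],"jaw": 0.55}

```text
clock: 7.55
position: [646.6, -195.2, 221.5]
ee_rot: [-1.57, -0.0, -1.706]
ft_force: [0.2, 0.4, 0.5]
gripper_width: 46.9
```

Emit:
play_rows:
  increments:
    - {"travel": [0,0,0],"twist": [0,0,0],"jaw": 0.8}
    - {"travel": [0,0,0],"twist": [0,0,0],"jaw": 1}
    - {"travel": [0,0,0],"twist": [0,0,0],"jaw": 1}
    - {"travel": [0,0,0],"twist": [0,0,0],"jaw": 1}

```text
clock: 7.88
position: [646.5, -195.3, 221.4]
ee_rot: [-1.571, -0.0, -1.706]
ft_force: [-0.5, -0.4, -0.4]
gripper_width: 85.0
```

```bash
python3 - <<'E'
from h import *
snap('side','s7'); print(r.observe()['position'],r.observe()['ft_force'])
a=cv2.imread('pics/s7.png')[140:340,280:500]; cv2.imwrite('pics/s7c.png',cv2.resize(a,None,fx=3,fy=3,interpolation=2))
E
```

```text
[ 646.47578831 -195.25416732  221.36012494] [-0.03135064  0.20424934  0.83374091]
```

View pics/s7c.png

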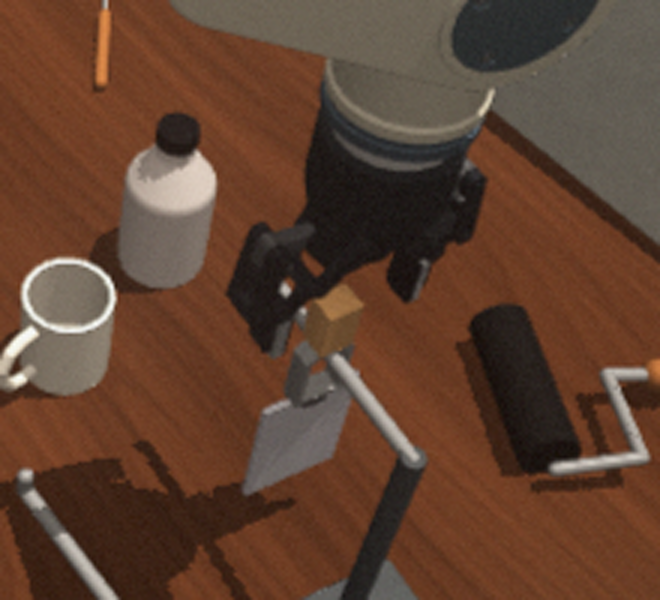

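Emit:
play_rows:
  increments:
    - {"travel": [0,-0.02,0],"twist": [0,0,0],"jaw": 1}
    - {"travel": [0,-0.06,0],"twist": [0,0,0],"jaw": 1}
    - {"travel": [0,-0.11,0],"twist": [0,0,0],"jaw": 1}
    - {"travel": [0,-0.16,0],"twist": [0,0,0],"jaw": 1}
    - {"travel": [0,-0.18,0],"twist": [0,0,0],"jaw": 1}

```text
clock: 8.35
position: [648.0, -195.7, 316.1]
ee_rot: [-1.565, -0.001, -1.706]
ft_force: [0.1, -1.3, -0.7]
gripper_width: 85.6
```

```bash
cat >> h.py <<'E'
from scipy.spatial.transform import Rotation as Q
def rel(p):
    s=r.observe(); T=Q.from_euler('xyz',s['ee_rot']).as_matrix(); return T.T@(np.array(p)-s['position'])/500
E
python3 - <<'E'
from h import *
print(r.observe()['position'],rel([550.5,238.8,310]))
E
```

```text
[ 647.99507393 -195.70509673  316.06611694] [-0.8348399   0.00947226 -0.31032191]
```

Emit:
play_rows:
  increments:
    - {"travel": [-0.03,0,-0.011],"twist": [0,0,0],"jaw": 1}
    - {"travel": [-0.09,0,-0.033],"twist": [0,-0.02,0],"jaw": 1}
    - {"travel": [-0.16,0,-0.06],"twist": [0,-0.043,0],"jaw": 1}
    - {"travel": [-0.23,0,-0.086],"twist": [0,-0.043,0],"jaw": 1}
    - {"travel": [-0.3,0,-0.112],"twist": [0,-0.043,0],"jaw": 1}

```text
clock: 8.77
position: [609.5, -37.0, 309.9]
ee_rot: [-1.573, 0.001, -1.571]
ft_force: [-0.1, 0.3, 0.2]
gripper_width: 85.4
```

```bash
python3 - <<'E'
from h import *
print(r.observe()['position'],rel([550.5,238.8,300]))
E
```

```text
[609.46230365 -36.99408468 309.91945429] [-0.55154384  0.02038198 -0.11803929]
```

Emit:
play_rows:
  increments:
    - {"travel": [-0.07,0,-0.015],"twist": [0,0,0],"jaw": 1}
    - {"travel": [-0.145,0,-0.03],"twist": [0,0,0],"jaw": 1}
    - {"travel": [-0.22,0,-0.047],"twist": [0,0,0],"jaw": 1}
    - {"travel": [-0.295,0,-0.063],"twist": [0,0,0],"jaw": 1}
    - {"travel": [-0.37,0,-0.079],"twist": [0,0,0],"jaw": 1}

```text
clock: 9.18
position: [569.7, 148.1, 310.1]
ee_rot: [-1.573, -0.0, -1.571]
ft_force: [0.2, 0.1, 0.0]
gripper_width: 85.3
```

Emit:
play_rows:
  increments:
    - {"travel": [-0.06,0,-0.013],"twist": [0,0,0],"jaw": 1}
    - {"travel": [-0.11,0,-0.024],"twist": [0,0,0],"jaw": 1}
    - {"travel": [-0.15,0,-0.033],"twist": [0,0,0],"jaw": 1}
    - {"travel": [-0.175,0,-0.038],"twist": [0,0,0],"jaw": 1}
    - {"travel": [-0.178,0,-0.038],"twist": [0,0,0],"jaw": 1}

```text
clock: 9.6
position: [551.2, 237.1, 310.3]
ee_rot: [-1.572, -0.0, -1.568]
ft_force: [0.2, -0.6, -0.5]
gripper_width: 85.6
```

```bash
python3 - <<'E'
from h import *
print(r.observe()['position'],r.observe()['ee_rot'],rel([550.5,238.8,200]))
snap('wrist','w2'); snap('side','s8')
np.set_printoptions(precision=1,suppress=True)
q=cloud('s8');im=load('s8')['im'].astype(int)
for y0,y1,x0,x1,z0,z1 in [(210,265,530,575,226,236),(280,330,530,575,226,236),(-250,-150,610,680,246,258)]:
    m=(q[...,0]>x0)&(q[...,0]<x1)&(q[...,1]>y0)&(q[...,1]<y1)&(im[...,0]>120)&(im[...,0]-im[...,2]>50)&(q[...,2]>z0)&(q[...,2]<z1)
    p=q[m];print(len(p),np.median(p,0) if len(p) else 0)
E
```

```text
[551.24088644 237.06590474 310.32187893] [-1.57242759e+00 -6.96484424e-05 -1.56818085e+00] [-0.00348742  0.22064562 -0.00111277]
76 [549.2 236.7 230.3]
72 [549.9 303.3 229.9]
133 [ 643.8 -195.2  250.5]
```

View pics/w2.png

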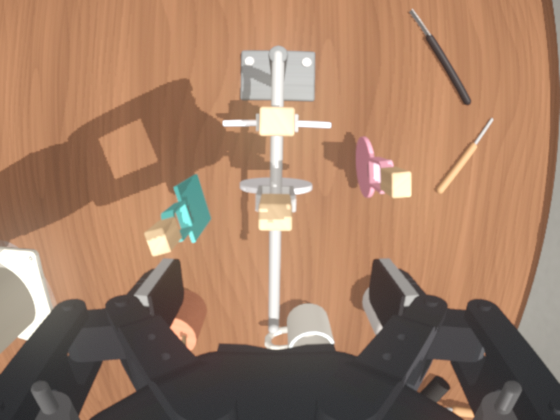

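View pics/s8.png

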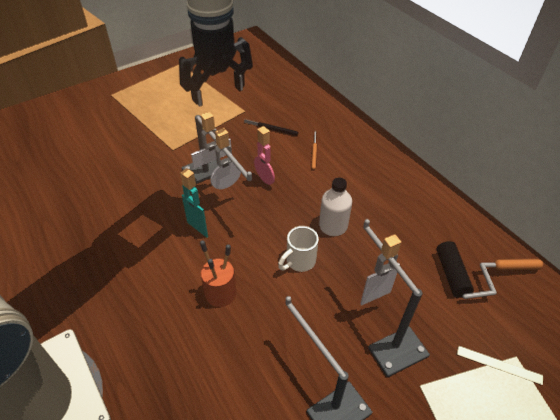

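Emit:
play_rows:
  increments:
    - {"travel": [-0.002,0.03,-0.001],"twist": [0,0,0],"jaw": 1}
    - {"travel": [-0.002,0.08,-0.001],"twist": [0,0,0],"jaw": 1}
    - {"travel": [-0.002,0.14,-0.001],"twist": [0,0,0],"jaw": 1}
    - {"travel": [-0.002,0.19,-0.001],"twist": [0,0,0],"jaw": 1}
    - {"travel": [-0.002,0.222,-0.001],"twist": [0,0,0],"jaw": 1}

```text
clock: 10.12
position: [551.2, 233.7, 197.5]
ee_rot: [-1.574, -0.002, -1.573]
ft_force: [-0.9, -0.2, -0.2]
gripper_width: 85.4
```

Emit:
play_rows:
  increments:
    - {"travel": [0,0,0],"twist": [0,0,0],"jaw": 0.4}
    - {"travel": [0,0,0],"twist": [0,0,0],"jaw": 0.35}
    - {"travel": [0,0,0],"twist": [0,0,0],"jaw": 0.2}
    - {"travel": [0,0,0],"twist": [0,0,0],"jaw": 0}
    - {"travel": [0,0,0],"twist": [0,0,0],"jaw": 0}

```text
clock: 10.53
position: [552.4, 235.9, 201.9]
ee_rot: [-1.57, 0.001, -1.571]
ft_force: [-9.8, 0.7, 7.9]
gripper_width: 25.5
```

Emit:
play_rows:
  increments:
    - {"travel": [0,0,0],"twist": [0,0,0],"jaw": 0}
    - {"travel": [0,0,0],"twist": [0,0,0],"jaw": 0}
    - {"travel": [0,0,0],"twist": [0,0,0],"jaw": 0}

```text
clock: 10.78
position: [551.6, 236.0, 202.0]
ee_rot: [-1.571, 0.0, -1.571]
ft_force: [-5.4, -1.4, 6.9]
gripper_width: 23.1
```

Emit:
play_rows:
  increments:
    - {"travel": [0,-0.008,0],"twist": [0,0,0],"jaw": 0}
    - {"travel": [0,-0.022,-0.001],"twist": [0,0,0],"jaw": 0}
    - {"travel": [0,-0.038,-0.002],"twist": [0,0,0],"jaw": 0}
    - {"travel": [0,-0.05,-0.002],"twist": [0,0,0],"jaw": 0}
    - {"travel": [0,-0.053,-0.002],"twist": [0,0,0],"jaw": 0}

```text
clock: 11.2
position: [552.1, 236.3, 228.7]
ee_rot: [-1.568, 0.001, -1.571]
ft_force: [0.8, -0.7, -1.3]
gripper_width: 23.4
```

```bash
python3 - <<'E'
from h import *
snap('side','s9'); print(r.observe()['position'],r.observe()['ft_force'])
a=cv2.imread('pics/s9.png')[80:260,150:370]; cv2.imwrite('pics/s9c.png',cv2.resize(a,None,fx=3,fy=3,interpolation=2))
E
```

```text
[551.96153122 236.23880608 228.34552751] [ 0.48383821  0.91113288 -1.4430334 ]
```

View pics/s9c.png

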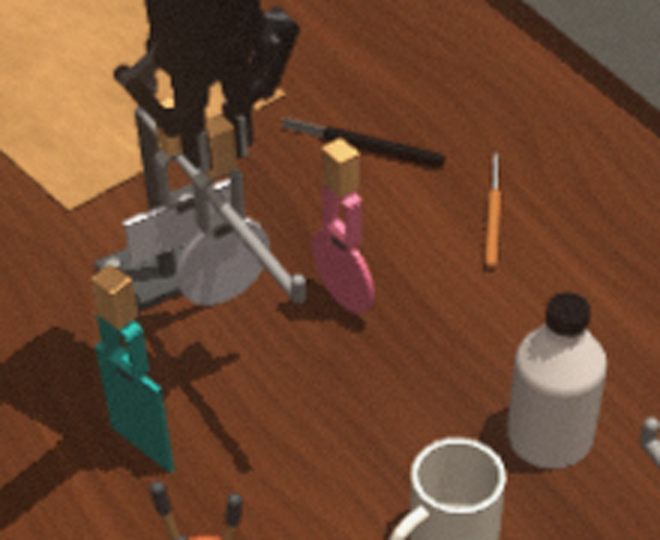

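Emit:
play_rows:
  increments:
    - {"travel": [0.01,0,0],"twist": [0,0,0],"jaw": 0}
    - {"travel": [0.035,0,0],"twist": [0,0,0],"jaw": 0}
    - {"travel": [0.07,0,-0.001],"twist": [0,0,0],"jaw": 0}
    - {"travel": [0.11,0,-0.002],"twist": [0,0,0],"jaw": 0}
    - {"travel": [0.15,0,-0.003],"twist": [0,0,0],"jaw": 0}

```text
clock: 11.67
position: [549.1, 159.3, 226.2]
ee_rot: [-1.572, -0.001, -1.57]
ft_force: [-0.5, -1.1, -1.9]
gripper_width: 23.3
```

Emit:
play_rows:
  increments:
    - {"travel": [0.04,0,0],"twist": [0,0,0],"jaw": 0}
    - {"travel": [0.08,0,-0.001],"twist": [0,0,0],"jaw": 0}
    - {"travel": [0.115,0,-0.002],"twist": [0,0,0],"jaw": 0}
    - {"travel": [0.14,0,-0.002],"twist": [0,0,0],"jaw": 0}
    - {"travel": [0.15,0,-0.002],"twist": [0,0,0],"jaw": 0}

```text
clock: 12.08
position: [548.3, 83.7, 226.5]
ee_rot: [-1.572, -0.001, -1.573]
ft_force: [0.4, 0.2, -1.1]
gripper_width: 22.8
```

```bash
python3 - <<'E'
from h import *
snap('side','s10'); print(r.observe()['position'],r.observe()['ft_force'])
a=cv2.imread('pics/s10.png')[80:260,150:370]; cv2.imwrite('pics/s10c.png',cv2.resize(a,None,fx=3,fy=3,interpolation=2))
E
```

```text
[548.44216953  83.89124114 226.56664832] [ 0.02787519 -1.14935192 -2.40784776]
```

View pics/s10c.png

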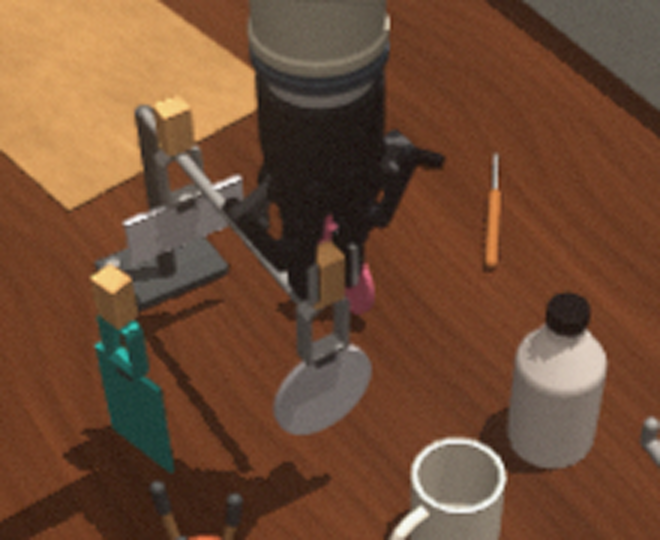

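Emit:
play_rows:
  increments:
    - {"travel": [0,-0.015,0],"twist": [0,0,0],"jaw": 0}
    - {"travel": [0,-0.05,0],"twist": [0,0,0],"jaw": 0}
    - {"travel": [0,-0.1,0],"twist": [0,0,0],"jaw": 0}
    - {"travel": [0,-0.15,0],"twist": [0,0,0],"jaw": 0}
    - {"travel": [0,-0.2,0],"twist": [0,0,0],"jaw": 0}

```text
clock: 12.55
position: [548.5, 87.0, 328.3]
ee_rot: [-1.571, 0.0, -1.57]
ft_force: [0.1, 0.8, -1.1]
gripper_width: 23.1
```

Emit:
play_rows:
  increments:
    - {"travel": [0,-0.04,0],"twist": [0,0,0],"jaw": 0}
    - {"travel": [0,-0.07,0],"twist": [0,0,0],"jaw": 0}
    - {"travel": [0.01,-0.09,0],"twist": [0,0,0],"jaw": 0}
    - {"travel": [0.035,-0.1,-0.01],"twist": [0,0,0],"jaw": 0}
    - {"travel": [0.07,-0.1,-0.025],"twist": [0,0,0],"jaw": 0}

```text
clock: 12.97
position: [536.5, 51.2, 377.8]
ee_rot: [-1.569, 0.0, -1.568]
ft_force: [0.1, -0.5, -1.7]
gripper_width: 23.0
```

```bash
python3 - <<'E'
from h import *
print(r.observe()['position'],rel([462.2,-110,375]))
E
```

```text
[536.4723551   51.20157654 377.78281969] [ 0.32206056  0.00525229 -0.14929739]
```

Emit:
play_rows:
  increments:
    - {"travel": [0.04,0,-0.018],"twist": [0,0,0],"jaw": 0}
    - {"travel": [0.085,0,-0.04],"twist": [0,0,0],"jaw": 0}
    - {"travel": [0.135,0,-0.063],"twist": [0,0,0],"jaw": 0}
    - {"travel": [0.185,0,-0.086],"twist": [0,0,0],"jaw": 0}
    - {"travel": [0.235,0,-0.109],"twist": [0,0,0],"jaw": 0}

```text
clock: 13.38
position: [480.0, -67.9, 376.0]
ee_rot: [-1.573, 0.0, -1.57]
ft_force: [0.7, -0.9, -1.8]
gripper_width: 23.2
```

Emit:
play_rows:
  increments:
    - {"travel": [0.04,0,-0.018],"twist": [0,0,0],"jaw": 0}
    - {"travel": [0.07,0,-0.032],"twist": [0,0,0],"jaw": 0}
    - {"travel": [0.083,0,-0.039],"twist": [0,0,0],"jaw": 0}
    - {"travel": [0.083,0,-0.039],"twist": [0,0,0],"jaw": 0}

```text
clock: 13.72
position: [461.0, -109.2, 376.3]
ee_rot: [-1.572, 0.0, -1.573]
ft_force: [0.2, 0.3, -1.9]
gripper_width: 22.7
```

```bash
python3 - <<'E'
from h import *
print(r.observe()['position'],r.observe()['ee_rot'],rel([462.2,-110,172+17]))
E
```

```text
[ 460.99326338 -109.20845752  376.32313381] [-1.57205754e+00  8.27683396e-05 -1.57290300e+00] [0.00160901 0.37464279 0.00288931]
```

Emit:
play_rows:
  increments:
    - {"travel": [0,0.02,0],"twist": [0,0,0],"jaw": 0}
    - {"travel": [0,0.06,0.001],"twist": [0,0,0],"jaw": 0}
    - {"travel": [0,0.11,0.002],"twist": [0,0,0],"jaw": 0}
    - {"travel": [0,0.16,0.002],"twist": [0,0,0],"jaw": 0}
    - {"travel": [0,0.21,0.002],"twist": [0,0,0],"jaw": 0}

```text
clock: 14.13
position: [463.3, -106.9, 270.0]
ee_rot: [-1.571, 0.0, -1.569]
ft_force: [-0.3, -0.6, -1.4]
gripper_width: 23.0
```

Emit:
play_rows:
  increments:
    - {"travel": [0,0.05,0],"twist": [0,0,0],"jaw": 0}
    - {"travel": [0,0.1,0],"twist": [0,0,0],"jaw": 0}
    - {"travel": [0,0.14,0],"twist": [0,0,0],"jaw": 0}
    - {"travel": [0,0.16,0],"twist": [0,0,0],"jaw": 0}
    - {"travel": [0,0.16,0],"twist": [0,0,0],"jaw": 0}

```text
clock: 14.55
position: [461.7, -106.8, 189.2]
ee_rot: [-1.576, 0.001, -1.57]
ft_force: [0.1, 0.1, -1.4]
gripper_width: 22.8
```

```bash
python3 - <<'E'
from h import *
np.set_printoptions(precision=3,suppress=True)
snap('side','s11'); snap('scene','sc11');s=r.observe();print(s['position'],s['ee_rot'],s['ft_force'])
a=cv2.imread('pics/s11.png')[220:420,200:420]; cv2.imwrite('pics/s11c.png',cv2.resize(a,None,fx=3,fy=3,interpolation=2))
for n in ['s11','sc11']:
    q=cloud(n);im=load(n)['im'].astype(int)
    m=(q[...,0]>415)&(q[...,0]<510)&(q[...,1]>-130)&(q[...,1]<-80)&(q[...,2]>35)&(q[...,2]<125)&(abs(im[...,0]-im[...,2])<25)
    g=q[m]; print(len(g),g.min(0),g.max(0))
    if len(g)<20: continue
    A=np.c_[g[:,0],g[:,2],np.ones(len(g))]; k=np.linalg.lstsq(A,g[:,1],rcond=None)[0]; print(k)
E
```

```text
[ 463.609 -107.588  191.896] [-1.571  0.    -1.57 ] [-0.169  1.064 -1.094]
557 [ 417.143 -110.473   46.943] [ 494.31  -100.896  124.951]
[  -0.007    0.005 -103.025]
298 [ 422.396 -106.673   49.589] [499.211 -98.319 124.048]
[ -0.021  -0.012 -91.013]
```

View pics/s11c.png

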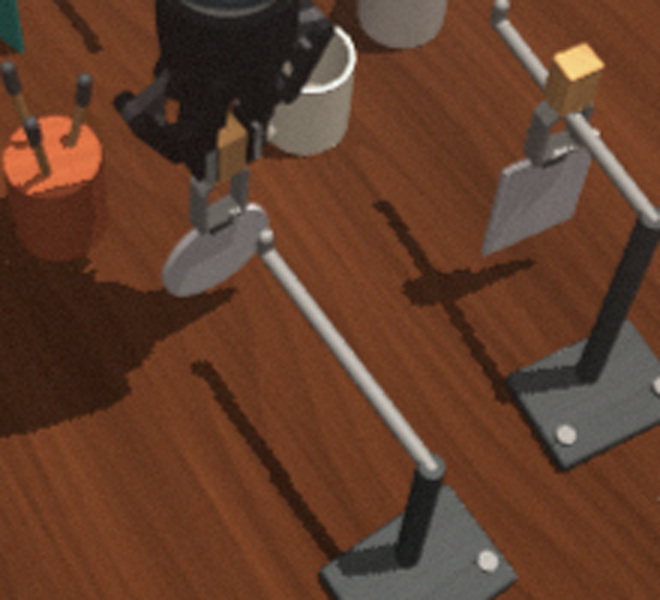

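Emit:
play_rows:
  increments:
    - {"travel": [0.008,0.004,0.003],"twist": [0,0,0],"jaw": 0}
    - {"travel": [0.03,0.004,0.003],"twist": [0,0,0],"jaw": 0}
    - {"travel": [0.06,0.004,0.003],"twist": [0,0,0],"jaw": 0}
    - {"travel": [0.085,0.004,0.003],"twist": [0,0,0],"jaw": 0}
    - {"travel": [0.096,0.004,0.003],"twist": [0,0,0],"jaw": 0}

```text
clock: 15.07
position: [465.4, -158.2, 190.7]
ee_rot: [-1.569, -0.001, -1.572]
ft_force: [0.2, 0.8, -0.9]
gripper_width: 23.2
```

```bash
python3 - <<'E'
from h import *
np.set_printoptions(precision=3,suppress=True)
snap('side','s12');s=r.observe();print(s['position'],s['ee_rot'],s['ft_force'])
a=cv2.imread('pics/s12.png')[250:400,230:370]; cv2.imwrite('pics/s12c.png',cv2.resize(a,None,fx=4,fy=4,interpolation=2))
E
```

```text
[ 465.23  -158.317  190.526] [-1.569 -0.001 -1.572] [ 0.106 -0.824 -1.56 ]
```

View pics/s12c.png

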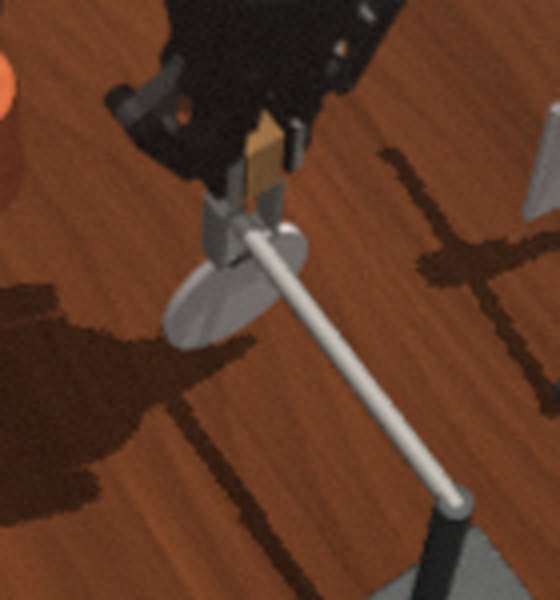

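Emit:
play_rows:
  increments:
    - {"travel": [0.015,0,-0.001],"twist": [0,0,0],"jaw": 0}
    - {"travel": [0.05,0,-0.002],"twist": [0,0,0],"jaw": 0}
    - {"travel": [0.09,0,-0.003],"twist": [0,0,0],"jaw": 0}
    - {"travel": [0.12,0,-0.003],"twist": [0,0,0],"jaw": 0}
    - {"travel": [0.135,0,-0.003],"twist": [0,0,0],"jaw": 0}

```text
clock: 15.53
position: [463.3, -225.1, 190.0]
ee_rot: [-1.57, -0.001, -1.572]
ft_force: [0.2, 1.4, -1.0]
gripper_width: 23.0
```

Emit:
play_rows:
  increments:
    - {"travel": [0,0,0],"twist": [0,0,0],"jaw": 0}
    - {"travel": [0,0.015,0],"twist": [0,0,0],"jaw": 0}
    - {"travel": [0,0.034,0],"twist": [0,0,0],"jaw": 0}
    - {"travel": [0,0.046,0],"twist": [0,0,0],"jaw": 0}
    - {"travel": [0,0.052,0],"twist": [0,0,0],"jaw": 0}

```text
clock: 15.95
position: [462.6, -222.5, 162.5]
ee_rot: [-1.573, 0.001, -1.57]
ft_force: [0.3, 2.2, 14.0]
gripper_width: 23.2
```

```bash
python3 - <<'E'
from h import *
np.set_printoptions(precision=3,suppress=True)
snap('side','s13');s=r.observe();print(s['position'],s['ee_rot'],s['ft_force'])
a=cv2.imread('pics/s13.png')[250:400,230:370]; cv2.imwrite('pics/s13c.png',cv2.resize(a,None,fx=4,fy=4,interpolation=2))
E
```

```text
[ 462.987 -222.647  162.65 ] [-1.572  0.001 -1.57 ] [ 0.061  0.085 -0.707]
```

View pics/s13c.png

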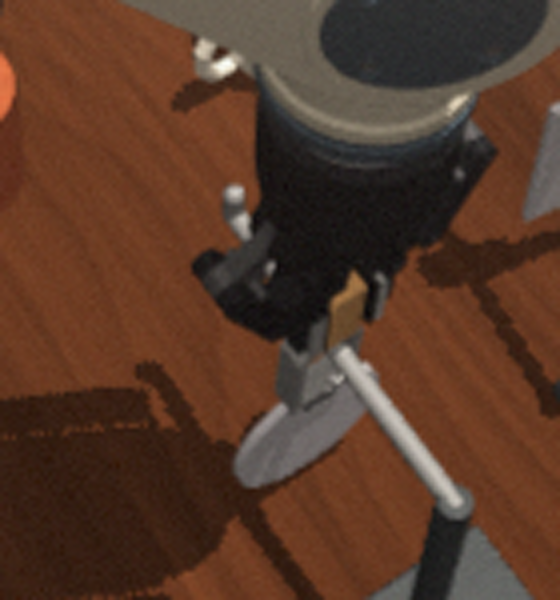

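Emit:
play_rows:
  increments:
    - {"travel": [0,0.002,0],"twist": [0,0,0],"jaw": 0}
    - {"travel": [0,0.002,0],"twist": [0,0,0],"jaw": 0}
    - {"travel": [0,0.002,0],"twist": [0,0,0],"jaw": 0.35}
    - {"travel": [0,0.002,0],"twist": [0,0,0],"jaw": 0.45}
    - {"travel": [0,0.002,0],"twist": [0,0,0],"jaw": 0.55}

```text
clock: 16.42
position: [463.3, -223.6, 163.0]
ee_rot: [-1.57, -0.0, -1.571]
ft_force: [0.5, 0.3, -0.4]
gripper_width: 46.6
```

Emit:
play_rows:
  increments:
    - {"travel": [0,0,0],"twist": [0,0,0],"jaw": 0.8}
    - {"travel": [0,0,0],"twist": [0,0,0],"jaw": 1}
    - {"travel": [0,0,0],"twist": [0,0,0],"jaw": 1}
    - {"travel": [0,0,0],"twist": [0,0,0],"jaw": 1}

```text
clock: 16.75
position: [463.2, -223.6, 162.9]
ee_rot: [-1.571, -0.0, -1.571]
ft_force: [-0.6, -0.9, 0.7]
gripper_width: 85.0
```

Emit:
play_rows:
  increments:
    - {"travel": [0,-0.02,0],"twist": [0,0,0],"jaw": 1}
    - {"travel": [0,-0.06,0],"twist": [0,0,0],"jaw": 1}
    - {"travel": [0,-0.12,0],"twist": [0,0,0],"jaw": 1}
    - {"travel": [0,-0.18,0],"twist": [0,0,0],"jaw": 1}
    - {"travel": [0,-0.24,0],"twist": [0,0,0],"jaw": 1}

```text
clock: 17.17
position: [462.9, -223.4, 284.8]
ee_rot: [-1.571, 0.0, -1.571]
ft_force: [-0.5, -0.5, -0.5]
gripper_width: 85.3
```

Emit:
play_rows:
  increments:
    - {"travel": [-0.04,-0.05,0],"twist": [0,0,0],"jaw": 1}
    - {"travel": [-0.1,-0.08,0],"twist": [0,0,0],"jaw": 1}
    - {"travel": [-0.17,-0.1,0],"twist": [0,0,0],"jaw": 1}
    - {"travel": [-0.24,-0.1,0],"twist": [0,0,0],"jaw": 1}
    - {"travel": [-0.28,-0.1,0],"twist": [0,0,0],"jaw": 1}

```text
clock: 17.58
position: [463.1, -81.2, 334.6]
ee_rot: [-1.568, 0.0, -1.57]
ft_force: [0.4, -0.3, -1.4]
gripper_width: 85.0
```

Emit:
play_rows:
  increments:
    - {"travel": [0,0,0],"twist": [0,0,0],"jaw": 1}
    - {"travel": [0,0,0],"twist": [0,0,0],"jaw": 1}
    - {"travel": [0,0,0],"twist": [0,0,0],"jaw": 1}
    - {"travel": [0,0,0],"twist": [0,0,0],"jaw": 1}
    - {"travel": [0,0,0],"twist": [0,0,0],"jaw": 1}

```text
clock: 18.0
position: [463.2, -84.4, 332.8]
ee_rot: [-1.571, -0.0, -1.572]
ft_force: [-0.1, 0.2, -0.4]
gripper_width: 85.4
```

```bash
python3 - <<'E'
from h import *
np.set_printoptions(precision=1,suppress=True)
snap('side','s14');snap('scene','sc14');s=r.observe();print(s['position'],s['ft_force'])
for n in ['s14','sc14']:
    q=cloud(n);im=load(n)['im'].astype(int)
    wood=(im[...,0]>190)&(im[...,0]-im[...,2]>60)
    k,l,st,c=cv2.connectedComponentsWithStats((wood&(q[...,2]>100)).astype(np.uint8))
    for i in range(1,k):
        if st[i,4]<30: continue
        p=q[l==i]; t=p[p[:,2]>np.percentile(p[:,2],90)-5]; print(n,c[i],np.median(t,0))
E
```

```text
[463.1 -84.3 332.7] [ 0.3 -0.5 -0.1]
s14 [207.  115.2] [550.9 306.1 230.6]
s14 [186.6 172.5] [443.6 204.2 192.7]
s14 [392.4 240.3] [ 645.  -194.8  250.4]
s14 [313.9 320.7] [ 464.  -220.3  190.6]
sc14 [156.5 122.4] [ 464.7 -219.2  191.7]
sc14 [381.1 146. ] [445.5 204.4 193.1]
sc14 [125.9 184.9] [ 647.5 -194.1  251.6]
sc14 [442.6 191.3] [552.3 305.1 231.2]
sc14 [397.8 264.7] [667.8 253.1 173. ]
```

View pics/s14.png

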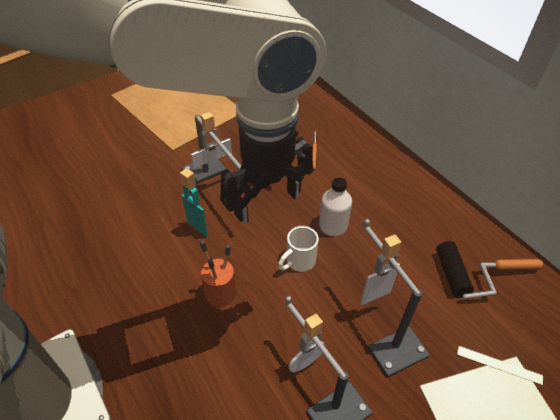

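View pics/sc14.png

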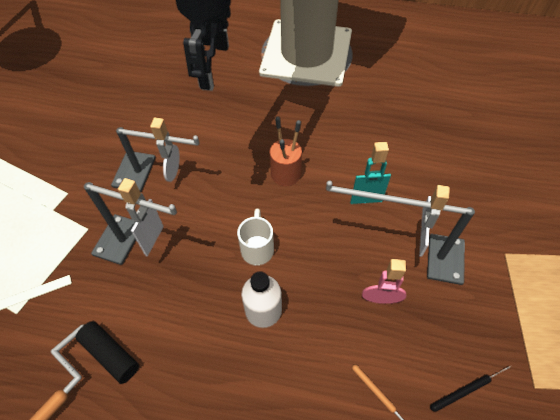

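Emit:
play_rows:
  increments:
    - {"travel": [0,0,0],"twist": [0,0,0],"jaw": 1}
    - {"travel": [0,0,0],"twist": [0,0,0],"jaw": 1}
    - {"travel": [0,0,0],"twist": [0,0,0],"jaw": 1}
    - {"travel": [0,0,0],"twist": [0,0,0],"jaw": 1}
    - {"travel": [0,0,0],"twist": [0,0,0],"jaw": 1}

```text
clock: 18.52
position: [463.2, -83.6, 332.8]
ee_rot: [-1.571, 0.0, -1.571]
ft_force: [-0.3, 0.7, -0.2]
gripper_width: 85.7
```

```bash
python3 - <<'E'
from h import *
im,d=snap('side','s15'); a=load('s14')['im'].astype(int)
D=np.abs(a-im).sum(2); print((D[210:420,280:450]>90).sum(),(D[100:190,180:235]>90).sum())
a0=load('side0')['im'].astype(int)
print(r.hand_in())
E
```

```text
75 0
the job is handed in; nothing more can be done
None
```

```bash
python3 - <<'E'
import numpy as np
a=np.load('pics/s14.npz')['im'].astype(int);b=np.load('pics/s15.npz')['im'].astype(int)
D=np.abs(a-b).sum(2)>90; v,u=np.nonzero(D); m=(v>=210)&(u>=280)&(u<450); v,u=v[m],u[m]
print(np.percentile(u,[0,25,50,75,100]),np.percentile(v,[0,25,50,75,100]))
for c in [(392,240),(314,321)]: print(((abs(u-c[0])<35)&(abs(v-c[1]-25)<45)).sum())
E
```

```text
[280.  293.  308.  319.5 325. ] [313. 322. 340. 359. 380.]
0
75
```

The round plate now hangs on the low drying rail and the long plate on the high drying rail. Each was lifted over its end stops and released about mid-rail. The wide plate stayed on the rinse rail, and I handed the job in at about 18.6 s.

**Hanging position:** In both fixed cameras, the tops of the grip blocks sit where hung plates should be: about 191 mm for the round plate, 251 mm for the long and 231 mm for the wide. In plan, the round and long blocks are within about 2–3 mm of their rail axes and well inside both rail ends. The wide block is close to its rail axis too, though I fitted that rail less exactly.

**Surroundings:** The cup, glue bottle and brush pot look undisturbed in the pictures, though I did not measure their shift. The gripper was open and clear of everything, and the readings I saw at the end of each move never showed more than about 16 N.

**Stillness of the round plate:** This check disagreed. The last two side pictures, about half a second apart, matched for the long and wide plates but differed by about 75 pixels around the round plate. It may still have been swinging or turning slightly on the rail. I handed in within the same script that made that comparison, so I couldn't wait for it to settle or confirm it was below the speed limit.

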